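# Thread the alignment rod through the stacked casting plates

## Robot

A 6-joint arm with a two-finger parallel gripper is mounted at the origin on the work surface. World frame = base frame: x ahead of the robot, y to its left, z up, the work surface at z = 0. Lengths are in mm, angles in rad, forces in N, time in s.
With the tool pointing down it reaches from about 350 to 975 mm from the base axis. Payload 7.1 kg.
Tool frame: the origin (TCP) lies on the front face of the gripper's body, between the roots of the fingers; the fingertips stand 80 mm ahead of it and the grasp point (between the pads) lies 61 mm ahead of it (env.tips_ahead is the distance from the TCP to the fingertips, in mm); z points along the fingers, y is the line along which they close (so a half turn about z gives the same grasp; the last joint's range is limited). The gripper opens to 88 mm and grips with 3 to 60 N. Pads are 20 mm wide; open, the fingers measure 115 mm over their backs; the gripper's body (75 mm by 178 mm) begins 61 mm behind the grasp point.
Start: joints at [-1.33, 0.423, 1.63, -0, 1.089, -0.019], TCP at [160.573, -604.005, 302.675] pointing down, gripper open.
Joint ranges: [-3, 3], [-0.9, 2.11], [0.09, 2.58], [-1.31, 4.45], [0.11, 2.69], [-2.54, 2.54]. Speed limits (rad/s): [2.39, 2.39, 3.01, 3.14, 3.14, 3.14].

## Interface

Orientations are given as a unit quaternion [x, y, z, w].
In Python, from station import env, set_gripper, viewer, workorder gives the robot as it stands. Calls block until the motion is done:
- env.reach(position, orientation): joint-space move of the TCP to a pose.
- env.move_l(position, rot=None, rate=150, f_stop=None): straight line of the TCP; rot=None keeps the orientation; rate is the mean speed in mm/s. With f_stop (N) it stops when the force on the tool has changed by that much, and returns True; else False.
- env.move_joints(angles): joint-space move.
- set_gripper(opening): finger opening in mm; the grip force is fixed at half the most; returns when the fingers have stopped.
- env.hold(seconds).
- env.ik(position, orientation): joint angles nearest the present ones, or None.
- env.read_state(): the state.
- viewer.camera(name): name is "side" or "top" or "wrist"; returns the picture (420x560x3 uint8, blue, green, red); there is no depth.
- viewer.camera_params(name): a dict with "fx", "fy", "cx", "cy" (pixels), "dist" ([k1, k2, p1, p2, k3] as OpenCV has them; the pictures are not rectified), "pose" (4x4, takes a point from camera to world coordinates); the wrist camera has in their place "tool_from_camera" (4x4, takes a point from camera to tool coordinates, whose origin is the TCP and whose axes are the flange's). Camera axes: x right, y up, looking along -z (the intrinsics and any distortion apply to the point x, -y, -z); pixel columns grow to the right and rows downward; lengths in mm; the calibration is good to about 2 mm. A picture is of the moment at which its call begins: read the wrist's pose just before it. camera_params takes no time and is no camera call.
A pose or a line that the arm cannot do raises env.IKError and nothing moves.
- workorder.sign_off(): hands the job in; it is judged then, once.
The state is a dict: "time_s": time; "qpos": joint angles; "dq": joint speeds; "tau": joint torques, N m; "tool_pos": TCP position; "orientation": TCP orientation; "force": force on the tool from outside, world axes, zero at the start; "wrist_torque": the same for the moment, N m; "width": finger opening in mm; "grip_force": force on a finger pad.
Only numpy, scipy, OpenCV 4.12 (cv2) and the standard library are available. Lean on these libraries where they do the work, as an engineer would, in place of code of your own. Each camera call takes 0.05 s, during which the arm holds its last target. There are 200 camera calls.

## Task

Take the longest of the three rods out of the wooden rack and line up the casting jig with it: thread it straight down through the holes of the three sliding plates and fully home in the socket of the base, then let go of it. The plates are out of line with one another, so feel for each hole and bring the plates into line as you go; never force the rod against the jig (40 N is too much), and leave the two other rods standing in the rack.

Things in the scene. Friction and masses are not known exactly. Their poses are not given: they have to be found in the camera images.
- jig: Casting jig, fixed to the table. Plywood base 170 (x) by 160 (y) by 12 mm, two cheeks (100 mm long in x, at y = +-57 mm, 14 mm thick, tops 102 mm above the table), aluminium socket block in the middle. Origin: on the table under the socket; z up; x is the way the plates slide. Between the cheeks lie three white plates 150 (x) by 96 (y) by 8 mm, tops 52, 78 and 104 mm above the table.
- top_hole (a point): Centre of the hole in the top plate, at its upper face, 104 mm above the table; moves with the plate. Each plate has one round 15.5 mm hole through its middle. Each slides on its own along the jig's x (hole up to 9 mm either side of the socket axis at the start, stops at 11 mm), takes about 2 N to slide and stays where left: the rod drags along those it passes through.
- mid_level (a point): Fixed point of the jig: on the socket axis at the height of the middle plate's top, 78 mm above the table. The middle plate's hole itself is not measured: it lies up to 9 mm from here along the jig's x (in y it is in line) and is to be felt. Any plate pressed from above starts to sink at about 1.5 N, then 1 mm per N, to a hard stop 6 mm down; it springs back.
- low_level (a point): Fixed point of the jig: on the socket axis at the height of the lower plate's top, 52 mm above the table. The lower plate's hole is not measured: it lies up to 9 mm from here along the jig's x (in y it is in line) and is to be felt.
- socket (a point): Centre of the mouth of the socket in the base: round blind hole of 15.5 mm, mouth 26 mm and floor 8 mm above the table. The rod is home when its tip stands on this floor; its head is then 6 mm above the top plate.
- rack: Wooden rod rack fixed to the table, 70 (x) by 240 (y) by 50 mm high; origin under its middle. Three upright holes of 14.5 mm, 40 mm deep, at y = -80, 0 and +80 mm, with one rod standing in each (which is where varies).
- long_rod_head (a point): Centre of the head of the longest rod (the one to use). Steel shank 12 mm across and 102 mm long, tip bevelled by 1 mm; on top of it an upright round black head, 26 mm across and 44 mm high. 0.14 kg give or take. z points from tip to head. It stands upright in the rack, leaning a little.
- long_rod_tip (a point): Centre of the lower end face of the longest rod, 124 mm below its head's centre along the rod.
- short_rod_head (a point): Centre of the head of the shortest rod (same head, shank only 62 mm); stays in the rack.
- middle_rod_head (a point): Centre of the head of the rod of medium length (same head, shank 82 mm); stays in the rack.
Not all that is in view belongs to the job. What is shaped like the part that bears long_rod_head but red or yellow is not meant.

How it is judged (in metres and radians):
On the way, in this order (a step that is already met when the one before it is completed fails the run):
1. the longest rod is drawn out of the rack (height (world z) of long_rod_tip above 0.07 m), for 0.1 s.
2. its tip has passed through the top and middle plates (horizontal distance between long_rod_tip and socket below 0.016 m and height (world z) of long_rod_tip below 0.066 m), for 0.1 s.
At the end, for the whole second after the job is handed in: The longest rod stands upright (within 0.06 rad) through all three plates with its tip within 3 mm of the socket floor and of the socket axis, at rest and let go; the other two rods stand in the rack where they were (within 15 mm) (horizontal distance between long_rod_tip and socket below 0.003 m and height (world z) of long_rod_tip below 0.011 m and angle between long_rod_tip's own z axis and vertical below 0.06 rad and horizontal distance between long_rod_head and socket below 0.008 m and distance of each of short_rod_head, middle_rod_head from where it was at the start of the episode below 0.015 m); the robot touches nothing.
It fails at once if the rod is forced against the jig or its plates with more than 40 N (contact force between long_rod and jig above 40 N).
It fails at once if another rod is pulled out of the rack (distance of any of short_rod_head, middle_rod_head from where it was at the start of the episode above 0.03 m).
It also fails if it takes over 72 s, if anything falls off the work surface, if the arm or the gripper's body presses on something with over 40 N, if the wrist force passes 120 N, or if a joint passes its speed limit or range.

## Working session

There is one attempt and no reset: what is moved stays moved. The work goes in short steps, each a Python script; the robot and the scene stay as the last script left them, time stands still between calls to the robot, and variables do not carry over. Pictures are saved under pics/ and viewed, at most 10 in all, crops included, and the job is handed in when it is done.

```bash
ls; mkdir -p pics
python3 - <<'E'
from station import env, viewer
import cv2,numpy as np
for n in("side","top"):
    cv2.imwrite(f"pics/{n}0.png",viewer.camera(n)); p=viewer.camera_params(n); print(n,p)
print(viewer.camera_params("wrist"), env.read_state())
E
```

```text
pics
side {'fx': 448.9045711778615, 'fy': 448.9045711778615, 'cx': 278.4231656363408, 'cy': 203.36631033060095, 'dist': array([-0.15257546,  0.        ,  0.        ,  0.        ,  0.        ]), 'pose': array([[-9.38051085e-01,  2.11048054e-01, -2.74806990e-01,
         3.22252782e+02],
       [-3.46489046e-01, -5.76714514e-01,  7.39828163e-01,
         5.92784724e+02],
       [-2.34588549e-03,  7.89214222e-01,  6.14113514e-01,
         5.32747632e+02],
       [ 0.00000000e+00,  0.00000000e+00,  0.00000000e+00,
         1.00000000e+00]])}
top {'fx': 381.48756425798956, 'fy': 381.48756425798956, 'cx': 278.77832589336515, 'cy': 210.22692468073225, 'dist': array([-0.00054563,  0.        ,  0.        ,  0.        ,  0.        ]), 'pose': array([[-1.65455690e-02,  9.95604089e-01, -9.21886202e-02,
         4.64835079e+02],
       [-9.99862945e-01, -1.64216463e-02,  2.10268027e-03,
         4.67027803e+01],
       [ 5.79548169e-04,  9.22107753e-02,  9.95739342e-01,
         9.09467923e+02],
       [ 0.00000000e+00,  0.00000000e+00,  0.00000000e+00,
         1.00000000e+00]])}
{'fx': 331.8276
[... 523 characters left out ...]
+00]])} {'time_s': 0.1, 'qpos': array([-1.33002237e+00,  4.23737949e-01,  1.63060085e+00, -4.46618062e-06,
        1.08859536e+00, -1.90043637e-02]), 'dq': array([ 0.00172223, -0.00033492, -0.00164629,  0.00120965, -0.00057254,
        0.0012133 ]), 'tau': array([ 2.65468898e-04, -5.45612097e+01, -2.74324840e+01,  6.45266287e-02,
        1.88683136e-02, -2.32712392e-05]), 'tool_pos': array([ 160.47031053, -603.64702006,  302.00088663]), 'orientation': array([ 9.91575899e-01,  1.29525238e-01, -7.61893830e-05, -6.66412696e-04]), 'force': array([-0.22216909, -0.6631922 ,  0.1334747 ]), 'wrist_torque': array([ 0.0471561 ,  0.01782726, -0.06687139]), 'grip_force': 0.0, 'width': 87.88931286784923}
```

View pics/top0.png

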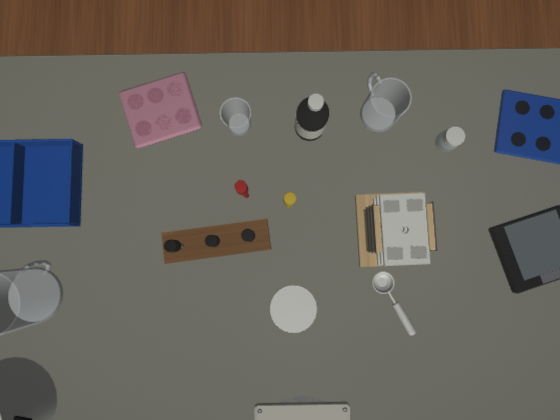

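View pics/side0.png

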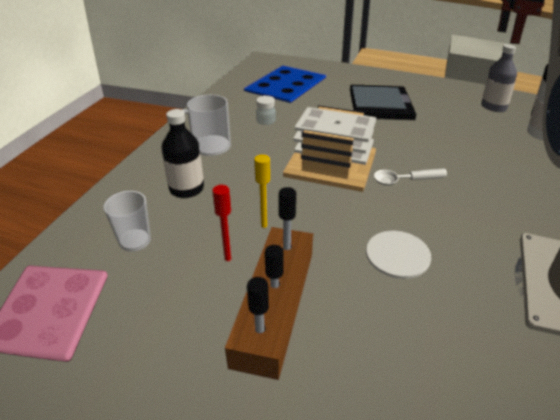

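The top view shows the rack at px (163–270, 222–262) with heads near (173,246), (212,241) and (248,235). The jig is near (400,230) with the top hole at about (405,230). The side view shows heads at (287,204), (274,262) and (258,296), and the far one looks tallest. Red and yellow decoys stand apart.

```bash
cat > h.py <<'E'
import numpy as np, cv2
from scipy.spatial.transform import Rotation as R
from station import env, set_gripper, viewer, workorder
def cam(n):
    p=viewer.camera_params(n)
    if n=="wrist":
        s=env.read_state(); T=np.eye(4); T[:3,:3]=R.from_quat(s["orientation"]).as_matrix(); T[:3,3]=s["tool_pos"]
        M=T@p["tool_from_camera"]
    else: M=p["pose"]
    K=np.array([[p["fx"],0,p["cx"]],[0,p["fy"],p["cy"]],[0,0,1]])
    return K,np.array(p["dist"]),M
def ray(c,uv):
    K,d,M=c; q=cv2.undistortPoints(np.array([[uv]],float),K,d)[0,0]
    v=M[:3,:3]@np.array([q[0],-q[1],-1]); return M[:3,3],v/np.linalg.norm(v)
def onz(c,uv,z):
    o,v=ray(c,uv); return o+v*(z-o[2])/v[2]
def proj(c,P):
    K,d,M=c; q=(np.array(P)-M[:3,3])@M[:3,:3]; q=q*[1,-1,-1]
    return cv2.projectPoints(q.reshape(1,3),np.zeros(3),np.zeros(3),K,d)[0][0,0]
def tri(rs):
    A=sum(np.eye(3)-np.outer(v,v) for o,v in rs); b=sum((np.eye(3)-np.outer(v,v))@o for o,v in rs)
    x=np.linalg.solve(A,b); return x,[np.linalg.norm(np.cross(x-o,v)) for o,v in rs]
def blobs(m,lo,hi,roi):
    k=np.zeros_like(m); x0,y0,x1,y1=roi; k[y0:y1,x0:x1]=m[y0:y1,x0:x1]
    n,l,s,c=cv2.connectedComponentsWithStats(k.astype(np.uint8)); 
    return [(c[i],s[i]) for i in range(1,n) if lo<s[i,4]<hi]
E
python3 - <<'E'
from h import *
t=cv2.imread("pics/top0.png");s=cv2.imread("pics/side0.png");ct,cs=cam("top"),cam("side")
bt=sorted(blobs(t.max(2)<35,60,600,(155,215,280,270)),key=lambda b:b[0][0])
bs=sorted(blobs(s.max(2)<45,150,900,(225,170,310,330)),key=lambda b:-b[0][1])
for b in bt+bs: print(b)
for a,b in zip(bt,bs): print(tri([ray(ct,a[0]),ray(cs,b[0])]))
# rack top plane
hsv=cv2.cvtColor(t,cv2.COLOR_BGR2HSV)
m=(hsv[...,0]<16)&(hsv[...,1]>120)&(hsv[...,2]>40)
B=blobs(m,1000,9000,(150,210,285,275)); print("rack",B)
ys,xs=np.nonzero(m[210:275,150:285]); r=cv2.minAreaRect(np.c_[xs+150,ys+210].astype(np.float32)); print(r)
print([onz(ct,p,50)[:2].round(1) for p in cv2.boxPoints(r)])
# top plate
m=(t.min(2)>135); B=blobs(m,800,6000,(340,180,445,275)); print("plate",B)
# bright
k=np.zeros(m.shape,np.uint8);k[185:272,372:438]=m[185:272,372:438]
c=max(cv2.findContours(k,0,2)[0],key=cv2.contourArea); r=cv2.minAreaRect(c); print(r)
print([onz(ct,p,104)[:2].round(1) for p in cv2.boxPoints(r)], onz(ct,(405,230),104))
cv2.imwrite("pics/z.png",cv2.resize(t[180:275,345:445],None,fx=6,fy=6))
E
```

```text
(array([257.54191617, 295.47754491]), array([247, 277,  21,  38, 668], dtype=int32))
(array([273.72067039, 261.38361266]), array([265, 245,  18,  34, 537], dtype=int32))
(array([286.70041322, 203.44008264]), array([279, 188,  17,  33, 484], dtype=int32))
rack [(array([214.13752711, 240.80303688]), array([ 162,  220,  108,   43, 2305], dtype=int32))]
((215.44744873046875, 240.60337829589844), (29.52497100830078, 105.64252471923828), 82.4505844116211)
[array([497.5, 310.4]), array([524.9,  74.4]), array([459. ,  66.5]), array([432.1, 300.9])]
plate [(array([404.35209581, 229.24231537]), array([ 380,  193,   50,   73, 2505], dtype=int32))]
((404.63751220703125, 229.18382263183594), (71.56112670898438, 45.37193298339844), 86.09950256347656)
[array([ 568.4, -170.1]), array([ 573.4, -266.8]), array([ 422.5, -269.2]), array([ 417.7, -174.1])] [ 493.10345518 -220.70031836  104.        ]
```

View pics/z.png

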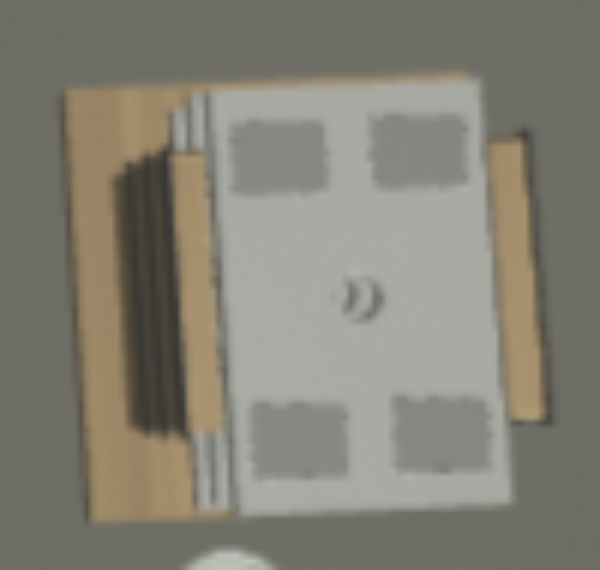

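The close-up shows the hole at about px (405.3, 229.8) and the jig turned only about 0.05 rad. Next I take wrist looks at the rack and then the jig.

```bash
cat >> h.py <<'E'
def rot(yaw,ax=0,ay=0):
    # tool down; tool y (closing) along the direction 'yaw' in xy, then small world tilt
    c,s=np.cos(yaw),np.sin(yaw); m=np.array([[-s,c,0],[c,s,0],[0,0,-1.]]).T
    return (R.from_rotvec([ax,ay,0])*R.from_matrix(m)).as_quat()
E
python3 - <<'E'
from h import *
t=cv2.imread("pics/top0.png");s=cv2.imread("pics/side0.png");ct,cs=cam("top"),cam("side")
bs=[(257.5,295.5),(273.7,261.4),(286.7,203.4)]
for b in bs: print([onz(cs,b,z).round(1) for z in(94,114,134)])
rc=np.array([478.4,188.]); d=np.array([-.115,.993])
print([rc+k*d for k in(80,0,-80)])
tt=[(173,246),(212,241),(248,235)]
for a,b in zip(tt,bs): print("tri",tri([ray(ct,a),ray(cs,b)]))
env.reach([492,-219,330],rot(.045)); env.hold(.3)
np.save("pics/wj.npy",cam("wrist")[2]); cv2.imwrite("pics/wj.png",viewer.camera("wrist"))
env.reach([485,115,345],rot(.115)); env.hold(.3)
np.save("pics/wr.npy",cam("wrist")[2]); cv2.imwrite("pics/wr.png",viewer.camera("wrist"))
print(env.read_state()["time_s"],env.read_state()["tool_pos"])
E
```

```text
[array([477.6, 251.6,  94. ]), array([470.6, 267.1, 114. ]), array([463.5, 282.7, 134. ])]
[array([479.9, 187.7,  94. ]), array([472.7, 206.2, 114. ]), array([465.5, 224.6, 134. ])]
[array([506.2,  59.8,  94. ]), array([497.8,  84.1, 114. ]), array([489.4, 108.4, 134. ])]
[array([469.2 , 267.44]), array([478.4, 188. ]), array([487.6 , 108.56])]
tri (array([469.07955138, 266.44987627, 113.66928757]), [np.float64(1.630962799880948), np.float64(1.6309627998808391)])
tri (array([478.10409685, 188.53231286,  95.25254135]), [np.float64(1.3440524718057836), np.float64(1.3440524718056792)])
tri (array([488.19792781, 108.62683122, 134.41135588]), [np.float64(1.0716019260167844), np.float64(1.0716019260168095)])
3.9083 [485.15728921 114.44750267 344.93261151]
```

View pics/wj.png

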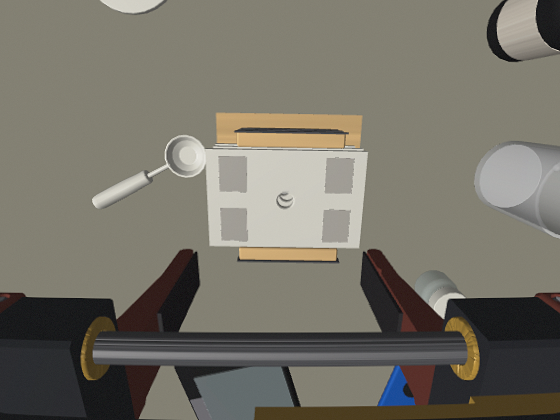

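View pics/wr.png

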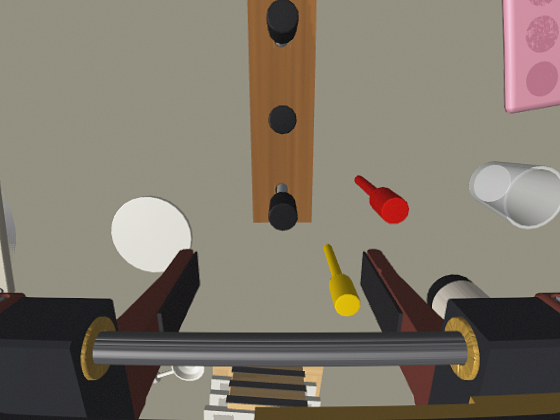

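Both wrist views agree. The rod at about (488, 108.6) is the longest. In the jig view the hole is at px (285,200) and the cheeks at rows 131–147 and 248–262. I now measure the jig and grasp the rod.

Run:
```python
from h import *
w=cv2.imread("pics/wj.png"); K,d,_=cam("wrist"); c=(K,d,np.load("pics/wj.npy"))
hsv=cv2.cvtColor(w,cv2.COLOR_BGR2HSV)
wood=(hsv[...,1]>70)&(hsv[...,2]>120)
for y in (251,254,257,136,140,144):
    x=np.nonzero(wood[y,200:375])[0]+200; print("row",y,x.min(),x.max(),[onz(c,(q,y),102)[:2].round(1) for q in(x.min(),x.max())])
# plate outline
m=((hsv[...,1]<40)&(w.min(2)>140)).astype(np.uint8); k=np.zeros_like(m); k[148:250,200:370]=m[148:250,200:370]
k=cv2.morphologyEx(k,cv2.MORPH_CLOSE,np.ones((5,5)))
cc=max(cv2.findContours(k,0,2)[0],key=cv2.contourArea); q=cv2.approxPolyDP(cv2.convexHull(cc),8,True)[:,0]
print("plate",[(tuple(p),onz(c,p,104)[:2].round(1)) for p in q])
g=cv2.cvtColor(w,6)[185:215,270:300]; print(g[::1,::1].astype(int)[4:27,4:27])
env.move_l([488.2,108.6,260],rot(.115)); set_gripper(60)
print(env.move_l([488.2,108.6,195],rate=100,f_stop=8)); 
set_gripper(0); s=env.read_state(); print(s["width"],s["force"],s["tool_pos"])
```

```text
row 251 239 336 [array([ 453.1, -274.5]), array([ 551.1, -270. ])]
row 254 239 336 [array([ 453.2, -277.8]), array([ 551.4, -273.3])]
row 257 239 335 [array([ 453.2, -281.1]), array([ 550.7, -276.7])]
row 136 217 360 [array([ 431.9, -161.7]), array([ 562.4, -155.7])]
row 140 217 360 [array([ 431.9, -165.3]), array([ 562.8, -159.3])]
row 144 237 359 [array([ 450.2, -168.1]), array([ 562.3, -162.9])]
plate [((np.int32(367), np.int32(152)), array([ 570. , -169.6])), ((np.int32(358), np.int32(248)), array([ 572.5, -265. ])), ((np.int32(209), np.int32(245)), array([ 423.3, -268.5])), ((np.int32(200), np.int32(148)), array([ 416.5, -173. ]))]
[[202 202 202 200 200 201 202 201 201 202 201 202 200 201 201 201 201 200
  202 201 201 202 201]
 [202 200 201 202 202 201 201 202 201 200 200 200 199 200 199 201 202 201
  201 201 201 201 201]
 [202 200 202 202 201 202 201 203 190 188 187 184 188 188 190 199 202 200
  200 200 202 202 201]
 [201 202 203 201 201 203 198 194 172 164 166 165 171 178 193 199 201 201
  201 201 199 201 201]
 [203 201 201 201 204 200 163 130 141 153 151 147 131 145 178 199 2
[... 1179 characters left out ...]
8 201 200 200]
 [202 202 202 206 180 130 105  92  83 105 131 137 139 128 119 136 179 213
  211 202 201 200 200]
 [201 202 201 203 205 169 143 121 106 100  96  96 107 122 139 170 205 207
  202 200 201 201 201]
 [201 201 200 202 202 206 183 161 159 148 139 142 150 172 195 202 203 200
  201 200 200 201 202]
 [201 200 200 201 202 202 204 204 197 180 182 186 190 197 201 202 200 200
  201 200 200 201 201]
 [202 201 202 200 202 200 202 201 202 203 203 203 202 200 200 202 200 201
  201 201 200 200 201]
 [200 201 200 201 200 200 202 201 201 200 201 200 201 201 200 202 201 200
  200 201 201 201 201]]
False
25.65025803766306 [-0.74929214 -0.13808619  2.4738164 ] [488.29160511 108.61808592 195.15324431]
```

Run:
```python
from h import *
K,d,_=cam("wrist"); c=(K,d,np.load("pics/wj.npy")); h=onz(c,(284.9,200.3),104); print("hole",h, "top:",onz(cam("top"),(405.3,229.8),104))
print(env.move_l([488.2,108.6,335],rate=100,f_stop=15)); print(env.read_state()["width"],env.read_state()["force"])
env.reach([h[0],h[1],335],rot(.03)); env.hold(.4)
np.save("pics/wt.npy",cam("wrist")[2]); w=viewer.camera("wrist"); cv2.imwrite("pics/wt.png",w); s=viewer.camera("side"); cv2.imwrite("pics/st.png",s)
cv2.imwrite("pics/both.png",np.hstack([cv2.resize(w[100:300,180:380],(400,400)),cv2.resize(s[0:200,240:440],(400,400))]))
print(env.read_state()["tool_pos"],env.read_state()["time_s"],proj(cam("side"),[h[0],h[1],150]))
```

```text
hole [ 496.77668194 -218.97884116  104.        ] top: [ 493.51467454 -221.3535567   104.        ]
False
25.317423999768152 [ 0.06848411  0.32168307 -0.57477258]
[ 496.86837852 -218.73868723  335.05175159] 9.975 [337.95425281 101.38485701]
```

View pics/both.png

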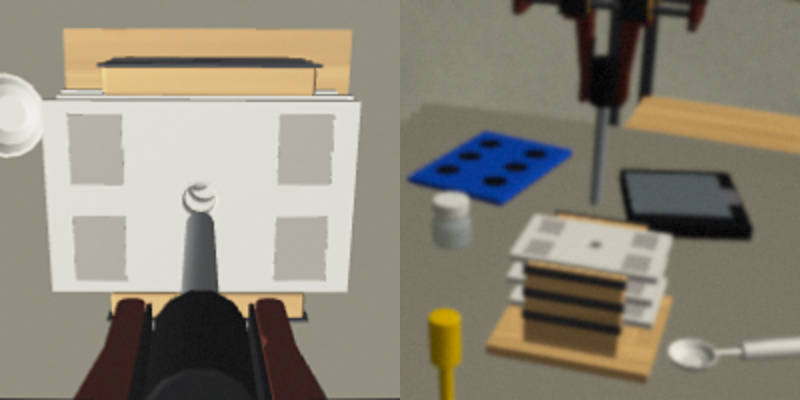

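The wrist crop shows the tip's upper rim at about px (280,206), just below the hole at px (280,198.5). I now compute the tip's position and so its lean.

Run:
```python
from h import *
w=cv2.imread("pics/wt.png"); K,d,_=cam("wrist"); c=(K,d,np.load("pics/wt.npy")); g=cv2.cvtColor(w,6).astype(int)
print(g[198:216,268:293])
for r in (212,220,228,236): 
    x=np.nonzero(g[r,262:298]<170)[0]+262; print(r,x.min(),x.max())
for u in(279.5,280.5):
  for v in (205,206,207): print(u,v,onz(c,(u,v),150).round(2))
print("hole",onz(c,(280,198.5),104)); tp=[496.87,-218.74,150]
print(proj(c,tp),proj(c,[496.87,-213.74,150]), proj(cam("side"),tp))
```

```text
[[220 221 226 151 185 221 226 185 125  98 144 175 210 212 217 214 213 177
  160 193 234 223 220 220 220]
 [221 222 226 135 154 219 223 227 170 132 107  96 119 120 149 135 131 144
  194 217 239 224 220 220 220]
 [220 221 227 135 140 219 223 223 215 188 163 134 129 121 123 135 175 190
  223 207 236 224 220 220 220]
 [220 222 227 143  94 206 224 222 221 224 217 197 188 191 198 208 215 221
  218 212 234 223 219 219 219]
 [221 222 225 166 112 142 209 223 221 221 222 223 223 218 218 221 223 218
  198 222 233 222 220 219 219]
 [220 221 224 196 132  98 143 209 224 223 222 222 222 222 222 223 219 190
  184 233 227 220 219 220 220]
 [220 221 222 226 162 117  99 144 205 214 220 219 223 221 219 214 184 171
  214 230 222 219 219 220 220]
 [220 221 221 223 215 155 124 104  95 118 176 182 209 188 167 141 157 205
  230 225 220 220 220 220 219]
 [221 220 221 221 223 200 166 133 106 102  94  85  77  68  90 127 182 228
  227 220 220 220 220 220 220]
 [221 220 220 220 220 225 212 150 117 104  98  92  84  77  75  70 130 210
  222 221 219 220 220 219 220]
 [220 221 220 220 222 223 181 131 113 106  98  92 
[... 487 characters left out ...]
0 222 212 150 127 120 113 104  95  91  83  80  77  78  76  76
   63 220 223 219 220 220 220]
 [220 220 221 222 213 150 129 123 111 102  97  89  84  80  77  80  77  76
   65 212 222 220 220 219 219]
 [220 219 220 221 212 150 126 119 111 102  95  91  83  82  79  79  79  77
   67 179 220 221 220 220 220]]
212 273 286
220 273 287
228 272 287
236 271 288
279.5 205 [ 496.61 -211.58  150.  ]
279.5 206 [ 496.63 -212.44  150.  ]
279.5 207 [ 496.66 -213.31  150.  ]
280.5 205 [ 497.44 -211.55  150.  ]
280.5 206 [ 497.47 -212.41  150.  ]
280.5 207 [ 497.49 -213.28  150.  ]
hole [ 497.23314945 -217.80022222  104.        ]
[279.54302462 213.23525489] [279.73410424 207.50790495] [337.87964754 101.42536047]
```

```bash
cat >> h.py <<'E'
u=np.array([np.cos(.03),np.sin(.03),0]); Q=rot(.03,-.01)
def F(t=.15):
    env.hold(t); fs=[]
    for _ in range(3): fs.append(env.read_state()["force"]); env.hold(.02)
    return np.mean(fs,0)
def st(m=""):
    s=env.read_state(); print(m,s["tool_pos"].round(2),s["force"].round(2),round(s["time_s"],1),round(s["width"],2))
E
python3 - <<'E'
from h import *
env.move_l([496.7,-218.2,310],Q,rate=60); print("free",F(.3)); st()
hit=env.move_l([496.7,-218.2,279],rate=20,f_stop=2.5); print(hit,F()); st()
E
```

```text
free [ 0.55880586 -0.57041936 -1.24372595]
 [ 496.8  -218.24  310.25] [-0.2  -0.18 -1.8 ] 10.9 25.84
False [-0.08643903 -0.17692247 -1.90261587]
 [ 496.74 -218.24  279.09] [-0.28  0.55 -0.53] 12.8 25.69
```

```bash
cat >> h.py <<'E'
def search(xs,p,lo=-3.2):
    """p: pressed TCP position; step along u by xs offsets until the press is gone"""
    p=np.array(p,float); out=[]
    for o in xs:
        env.move_l(p+o*u,rate=30); f=F(.06); out.append((round(o,1),*f.round(1)))
        if f[2]<1.0 or abs(f[0])>12 or f[2]>15: break
    print(*out,sep="\n"); return o,f
E
python3 - <<'E'
from h import *
f0=F(); print("free",f0)
hit=env.move_l([496.7,-218.2,258],rate=20,f_stop=3.5); print(hit,F()); st()
E
```

```text
free [-0.22265899 -0.34853294 -1.07904074]
False [ 2.40121138  0.03822689 -2.07087607]
 [ 496.83 -218.23  258.07] [ 1.1   0.48 -2.19] 14.4 25.79
```

Run:
```python
from h import *
hit=env.move_l([496.7,-218.2,233],rate=20,f_stop=4.5); print(hit,F()); st()
```

```text
False [ 2.17239194 -0.35974171 -2.2298364 ]
 [ 496.65 -218.17  232.96] [ 1.42 -0.16 -1.98] 16.0 25.38
```

Run:
```python
from h import *
w=viewer.camera("wrist"); s=viewer.camera("side")
cv2.imwrite("pics/both2.png",np.hstack([cv2.resize(w[120:320,180:380],(400,400)),cv2.resize(s[60:200,260:400],(400,400),interpolation=2)]))
```

```text
(no output)
```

View pics/both2.png

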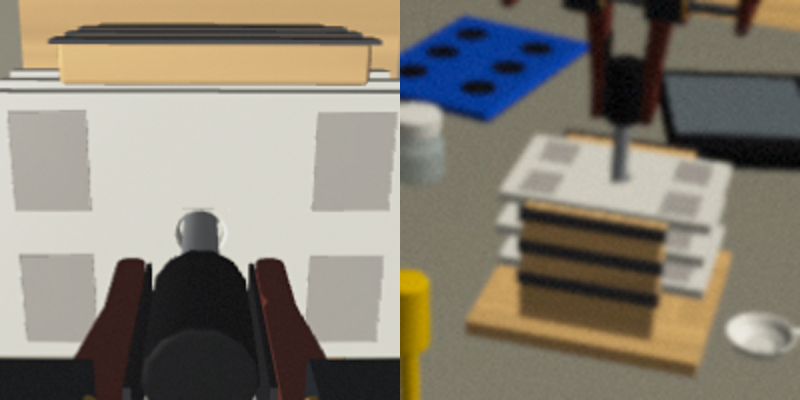

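The rod stands in the top plate's hole in both views, about 46 mm of shank showing, which matches the commanded depth. I go on down slowly.

Run:
```python
from h import *
for z in (230,227,224):
    hit=env.move_l([496.7,-218.2,z],rate=12,f_stop=5); print(hit,F()); st()
    if hit: break
```

```text
False [ 1.53901505 -0.02817353 -2.3963357 ]
 [ 496.66 -218.19  229.89] [ 1.73 -0.48 -1.72] 16.7 25.65
False [ 1.28418595 -0.14547279 -2.27914094]
 [ 496.66 -218.18  226.92] [ 1.64 -0.48 -2.42] 17.3 25.73
False [ 1.80738932 -0.2764202  -2.03446624]
 [ 496.71 -218.18  223.96] [ 1.87 -0.2  -1.39] 17.9 25.42
```

Run:
```python
from h import *
P=np.array([496.7,-218.2,215.])
env.move_l(P,rate=15,f_stop=6); st("a")
P=P+4.5*u
hit=env.move_l(P,rate=12,f_stop=14); print(hit,F()); st("b")
P[2]=205
hit=env.move_l(P,rate=8,f_stop=4); print(hit,F()); st("c")
```

```text
a [ 496.7  -218.19  214.86] [ 2.37 -0.21 -1.92] 18.6 25.38
False [-4.0639035  -0.47794977 -0.66871814]
b [ 500.8  -217.91  214.79] [-4.09  0.08 -0.52] 19.4 25.34
False [-4.58848761 -1.98480816  0.29943447]
c [ 501.21 -218.09  205.01] [-3.6  -1.68  1.1 ] 21.0 25.52
```

Run:
```python
from h import *
P=np.array([501.2,-218.3,190.])
hit=env.move_l(P,rate=8,f_stop=6); print(hit,F()); st()
```

```text
True [-0.54041146 -1.01283287  5.36736165]
 [ 501.09 -218.3   193.15] [-1.39 -0.36  5.22] 22.5 25.67
```

Contact came at TCP z 193.15, the nominal home height, so I release, retreat and check.

Run:
```python
from h import *
set_gripper(60); env.hold(.2); st(); env.move_l([501.2,-218.3,340],rate=100); env.hold(.5); st()
w=viewer.camera("wrist"); s=viewer.camera("side")
cv2.imwrite("pics/both3.png",np.hstack([cv2.resize(w[100:300,180:380],(400,400)),cv2.resize(s[60:340,230:400],(243,400),interpolation=2)]))
```

```text
[ 499.5  -218.02  192.25] [-0.34  0.15  0.48] 23.4 59.89
 [ 501.21 -218.27  339.98] [-0.07 -0.03 -0.63] 25.6 59.78
```

View pics/both3.png

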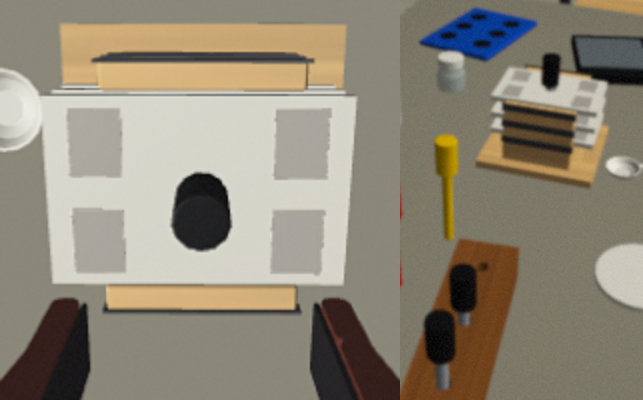

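The head sits just above the top plate, centred and upright, and the other two rods are standing in the rack.

```bash
python3 -c "
from station import workorder
print(workorder.sign_off())"
```

```text
the job is handed in; nothing more can be done
None
```

The longest rod is threaded through all three plates, down to the nominal floor height in the socket, and let go; the two other rods are still in the rack and the job is handed in, but no verdict was returned.

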